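# Hand-held hardness reading on a tilted specimen

### The job

Take the hand-held hardness probe out of its stand, hold it square to the tilted specimen with its whole foot on the round land (not the square one), and push until the loose tray under the specimen has gone down onto its stop. Keep pressing there, steadily, with a force between 10 and 25 N for at least one second so that the reading is taken, then hang the probe back upright in its stand, resting on its collar, and let go. Leave the reference block, bottle and ring piece where they stand.

Things in the scene. Friction and masses are not known exactly. Their poses are not given: they have to be found in the camera images.
- probe: Hand-held hardness probe, 140 mm long, 0.18 to 0.35 kg, hanging upright in its stand, any yaw. Origin: centre of its flat foot; z runs from foot to grip. By z in mm: steel foot tube 22 dia. (0-40), black taper to 32 dia. (40-52), black barrel 32 dia. (52-80), aluminium collar 48 dia. (80-85), grey square grip 34 x 34 (85-140) whose flats face its own x and y. Tapered and loose in the hole.
- home (a point): Where the probe's foot centre is when the probe hangs in its stand by its collar: on the axis of the stand's hole, 15 mm above the table.
- stand: Probe stand, fixed to the table: aluminium plate 100 x 80 x 15 mm, its top at z = 95 mm, with a round through hole 38 mm in diameter at the origin's x, y; rear post on the +x side (44 mm from the hole), dark base plate 10 mm thick. The probe's collar rests on the plate. Origin on the table under the hole.
- tray: Specimen, fixed on its tray. Origin: centre of the round land's top face, 122 to 140 mm above the table; z: outward normal of that face, leaning 0.2 to 0.5 rad from vertical. Dark steel bar 112 (along y) x 56 x 18 mm with two bright ground lands, 4 mm proud: round, 38 mm dia., and square, 34 x 34 mm, centred 58 mm away along -y. Tray under it 126 x 66 x 8 mm.
- holder: Fixed holder of the tray: base 120 x 165 mm, two cheeks 105 mm tall at y = +-74 mm; origin at its underside. It leans the face towards its own -x; tilt locked. Pushed along the face's -z with some 5 to 8 N, the tray slides down its guides and stays where left; after 4 to 14 mm (unknown, differs each time) it meets a hard stop, where force rises steeply.
- refblock: Bystander: steel reference block, a disc 64 mm in diameter and 14 mm high; origin at the centre of its underside.
- bottle: Bystander: white plastic bottle, 56 mm in diameter, 140 mm high; origin at the centre of its underside.
- ringpiece: Bystander: dark steel ring, 68 mm outer diameter, 44 mm bore, 35 mm high, lying flat; origin at the centre of its underside.
Things that resemble listed ones, but are neither listed nor needed, are in the scene too. Leave any orange look-alike of the holder alone.

How it is judged (in metres and radians):
On the way:
1. the probe's foot, square to the face and wholly on the round land, presses steadily with 10 to 25 N (which only the stop can bear) for one second (contact force between probe and tray between 10 and 25 N and distance between probe and tray below 0.009 m and angle between the z axis of probe and the z axis of tray, either way round below 0.09 rad and linear speed of probe below 0.008 m/s), for 1 s.
At the end, for the whole second after the job is handed in: The probe hangs at rest in its stand on its collar: foot centre within 8 mm of the home point and upright within 0.06 rad, released (distance between probe and home below 0.008 m and angle between probe's own z axis and vertical below 0.06 rad and linear speed of probe below 0.01 m/s); the robot touches nothing.
It fails at once if the specimen is pressed with more than 40 N (contact force between probe and tray above 40 N).
It fails at once if the reference block is moved more than 15 mm (distance of refblock from where it was at the start of the episode above 0.015 m).
It fails at once if the bottle is moved more than 15 mm (distance of bottle from where it was at the start of the episode above 0.015 m).
It fails at once if the ring piece is moved more than 15 mm (distance of ringpiece from where it was at the start of the episode above 0.015 m).
It also fails if it takes over 64 s, if anything falls off the work surface, if the arm or the gripper's body presses on something with over 40 N, if the wrist force passes 120 N, or if a joint passes its speed limit or range.

### The arm

A 6-joint arm with a two-finger parallel gripper is mounted at the origin on the work surface. World frame = base frame: x ahead of the robot, y to its left, z up, the work surface at z = 0. Lengths are in m, angles in degrees, forces in N, time in s.
With the tool pointing down it reaches from about 0.375 to 0.9 m from the base axis. Payload 3.1 kg.
Tool frame: the origin (TCP) lies between the finger pads; the fingertips stand 25 mm ahead of it and the grasp point (between the pads) lies 6 mm ahead of it; z points along the fingers, y is the line along which they close (so a half turn about z gives the same grasp; the last joint's range is limited). The gripper opens to 85 mm and grips with 20 to 120 N. Pads are 22 mm wide; open, the fingers measure 114 mm over their backs; the gripper's body (76 mm by 85 mm) begins 54 mm behind the grasp point. The pads swing forward as they close: fully open they stand 13 mm farther back than shut.
Start: joints at [64.085, 30.224, 82.088, -0, 67.689, -10.227], TCP at [0.169, 0.602, 0.256] pointing down, gripper open.
Joint ranges: [-176.69, 176.69], [-43.24, 126.21], [12.49, 139.97], [-82, 262], [0, 151.66], [-163.58, 163.58]. Speed limits (degrees/s): [159.86, 159.86, 180, 180, 180, 180].

### API

Orientations are given as a 3x3 rotation matrix whose columns are the frame's x, y, z axes.
In Python, from cell import status, vision, r, finder gives the robot as it stands. The module is installed in compiled form; this text tells all that it offers.
- The arm moves only by the tool drive_tool, never from a script. Its argument "commands" is a list of rows, each a list of 3 entries, a list of its own where there are three numbers: the closure, from 0 (fully open) to 1 (shut), then the shift along the tool's x, y, z normalised to -1 to 1, where 1 is 10 cm, then the turn about the tool's z normalised to -1 to 1, where 1 is 180 degrees. A call has 1 to 20 rows; each row is the pose to reach, as a shift and turn from the pose commanded when the call began, along the tool's axes at that moment, turning the shorter way round; what a row does not reach only later rows make up. A row lasts 1/10 s, in which the tool goes at most 50 mm and 8.59 degrees, less where a joint would pass 70% of its speed; a pose out of reach is approached as far as the arm can. A call with a number of a shift or a turn outside -1 to 1 is refused whole. A call with a gripper value outside its range is refused whole. The fingers move at their own pace and stop on an object; the grip force is fixed at half the most. Time passes only in rows, so rows that repeat a pose let the fingers close. It gives the time, the measured TCP pose, the force, the opening and the grip force at its end, in the units of the state.
- status.get_state(): the state, without advancing time (a new reading comes with each control period).
- vision.snapshot(name): name is "scene" or "top"; returns a dict with "color" (420x560x3 uint8, red, green, blue), "vfov" (degrees; the focal length in pixels is half the picture's height over the tangent of half this angle, whatever the lens; pixels are square), "cx", "cy" (the principal point, pixels), "extrinsics" (4x4, takes a point from camera to world coordinates). Camera axes: x right, y up, looking along -z (the intrinsics and any distortion apply to the point x, -y, -z); pixel columns grow to the right and rows downward; lengths in m; the calibration is good to about 2 mm. A picture is of the moment at which its call begins. There is no depth.
- r.sign_off(): hands the job in; it is judged then, once.
Trained networks look in a picture, given as the dict that the camera call returned (one of the last four; its "shot" number tells which), for a name from the list of things; names that differ only in an ending like _2 or _b are one class to them, and where a whole thing is asked for, a point or a joint stands for the part that bears it (a point fixed in the world has none). Each returns a list of dicts, best first, with "score" (0 to 1); they miss things now and then, are a little off and sometimes report something else, mostly with a low value. They report only what shows in the picture. A call takes as long as a camera call. They do not tell look-alikes from the thing itself.
- finder.recognise(query, picture): "rect" ([left, top, right, bottom] in pixels, round what is visible of it).
The state is a dict: "time": time; "qpos": joint angles; "qvel": joint speeds; "tau": joint torques, N m; "ee_pos": TCP position; "orientation": TCP orientation; "force": force on the tool from outside, world axes, zero at the start; "torque": the same for the moment, N m; "gripper_width": finger opening in m; "grasp_force": force on a finger pad.
Only numpy, scipy, OpenCV 4.12 (cv2) and the standard library are available. Lean on these libraries where they do the work, as an engineer would, in place of code of your own. Each camera call takes 0.05 s, during which the arm holds its last target. There are 200 camera calls.

## Working session

There is one attempt and no reset: what is moved stays moved. The work goes in short steps, Python scripts to look and compute and a tool call to move; the robot and the scene stay as the last step left them, time stands still between calls to the robot, and variables do not carry over. Pictures are saved under pics/ and viewed, at most 12 in all, crops included, and the job is handed in when it is done.

Besides the shell and the picture viewer there is one more tool, called after ">>>" by a JSON object that holds its "fn" and its "kwargs", one argument or row to a line. drive_tool: Moves the arm, as the interface text tells. Scaled input: -1 to 1 covers 10 cm each way for a shift and 180 degrees each way for a turn. Its arguments: {"type":"object","properties":{"commands":{"type":"array","items":{"type":"array"}}},"required":["commands"]}

```bash
mkdir -p pics; ls; python3 - <<'E'
from cell import status, vision, r, finder
import cv2,numpy as np
s=status.get_state(); print({k:np.round(v,4).tolist() for k,v in s.items()})
for n in("scene","top"):
    p=vision.snapshot(n); cv2.imwrite(f"pics/{n}0.png",p["color"][:,:,::-1])
    print(n,p["vfov"],p["cx"],p["cy"],np.round(p["extrinsics"],4).tolist(),[k for k in p])
    for q in("probe","stand","tray","holder","refblock","bottle","ringpiece"):
        print(q,[(np.round(d["rect"]).tolist(),round(d["score"],2)) for d in finder.recognise(q,p)][:4])
E
```

```text
pics
{'time': 0.0, 'qpos': [64.0861, 30.2792, 82.1567, 0.0013, 67.6894, -10.2269], 'qvel': [0.0612, 0.1348, -0.0563, 0.0774, 0.0716, -0.0748], 'tau': [-0.0009, -44.2345, -17.8026, -0.0003, 0.0084, 0.0], 'ee_pos': [0.1687, 0.6011, 0.2553], 'orientation': [[-0.9628, 0.2704, -0.001], [0.2704, 0.9627, -0.002], [0.0004, -0.0021, -1.0]], 'force': [-0.2766, -0.2504, -0.1528], 'torque': [0.008, -0.0157, 0.0041], 'grasp_force': 0.0, 'gripper_width': 0.0855}
scene 45.15686810401157 286.31739657445945 213.0832355137899 [[0.0227, -0.5466, 0.8371, 1.4504], [0.9997, 0.0125, -0.0189, -0.0221], [-0.0001, 0.8373, 0.5467, 0.7087], [0.0, 0.0, 0.0, 1.0]] ['color', 'vfov', 'cx', 'cy', 'extrinsics', 'shot']
probe [([385.0, 205.0, 411.0, 236.0], 0.89)]
stand [([369.0, 217.0, 417.0, 280.0], 0.97)]
tray [([167.0, 195.0, 228.0, 221.0], 0.76), ([169.0, 142.0, 230.0, 172.0], 0.72)]
holder [([166.0, 144.0, 242.0, 201.0], 0.86), ([156.0, 194.0, 243.0, 272.0], 0.8), ([165.0, 194.0, 229.0, 219.0], 0.74)]
refblock [([270.0, 214.0, 296.0, 230.0], 0.93)]
bottle [([372.0, 215.0, 417.0, 282.0], 0.7), ([266.0, 254.0, 297.0, 321.0], 0.67)]
ringpiece [([266.0, 252.0, 295.0, 323.0], 0.64), ([272.0, 237.0, 302.0, 274.0], 0.58)]
top 54.227647158201755 282.66653277245047 212.1391363319633 [[-0.0086, 0.9863, -0.1648, 0.3661], [-0.9998, -0.0056, 0.019, 0.0084], [0.0178, 0.1649, 0.9861, 0.9632], [0.0, 0.0, 0.0, 1.0]] ['color', 'vfov', 'cx', 'cy', 'extrinsics', 'shot']
probe [([159.0, 166.0, 186.0, 189.0], 0.95)]
stand [([155.0, 156.0, 205.0, 208.0], 0.91)]
tray [([356.0, 290.0, 419.0, 355.0], 0.95), ([340.0, 190.0, 404.0, 246.0], 0.68)]
holder [([319.0, 182.0, 411.0, 259.0], 0.96), ([332.0, 279.0, 423.0, 362.0], 0.57)]
refblock [([267.0, 245.0, 299.0, 275.0], 0.69)]
bottle [([277.0, 106.0, 301.0, 143.0], 0.64)]
ringpiece [([263.0, 180.0, 293.0, 212.0], 0.63)]
```

```bash
python3 - <<'E'
import cv2
a=cv2.imread("pics/scene0.png");b=cv2.imread("pics/top0.png")
cv2.imwrite("pics/a.png",cv2.resize(a[120:345,130:430],(800,600),interpolation=cv2.INTER_CUBIC))
cv2.imwrite("pics/b.png",cv2.resize(b[90:375,130:450],None,fx=2.1,fy=2.1,interpolation=cv2.INTER_CUBIC)[:,:800])
E
```

```text
(no output)
```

View pics/a.png

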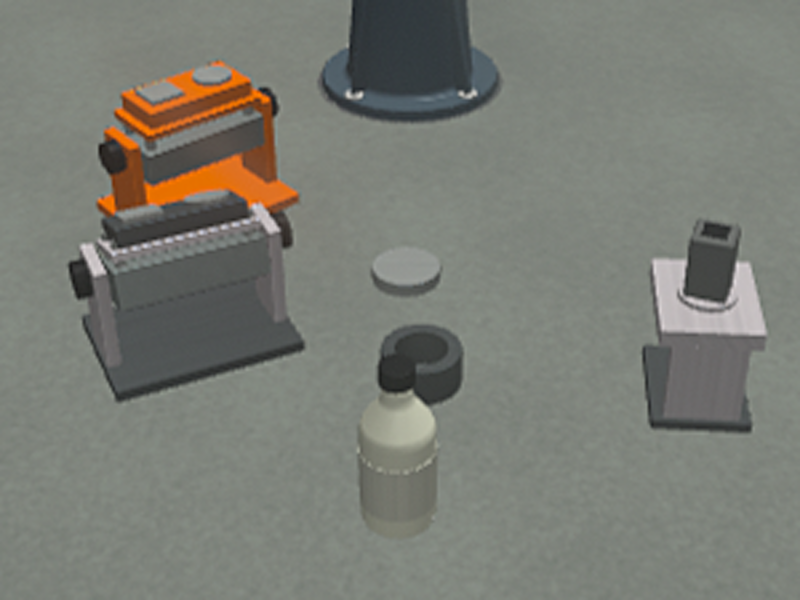

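View pics/b.png

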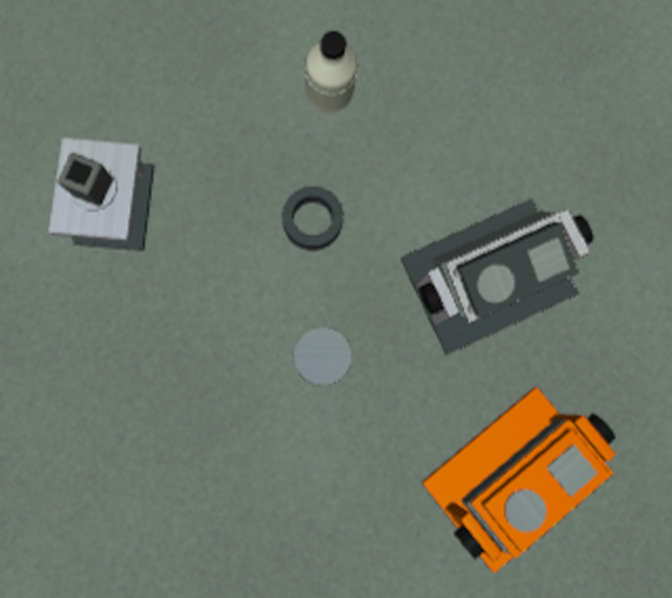

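The scene shows three candidates for the tray and holder:
- The orange holder at scene (200,160) / top (385,325) is the look-alike.
- The grey holder at scene (200,230) / top (365,220) is the real one. Its round land is at top ≈(366,225) and its square land at ≈(391,213).
- The only probe and stand are at scene (398,220–280) / top (172,178).

I'll crop in close.

```bash
python3 - <<'E'
import cv2,numpy as np
a=cv2.imread("pics/scene0.png");b=cv2.imread("pics/top0.png")
def crop(im,x0,y0,w,h,f):
    c=cv2.resize(im[y0:y0+h,x0:x0+w],None,fx=f,fy=f,interpolation=cv2.INTER_CUBIC)
    for x in range(x0-x0%10+10,x0+w,10):
        cv2.line(c,(int((x-x0+.5)*f),0),(int((x-x0+.5)*f),5),(0,255,255),1); cv2.putText(c,str(x),(int((x-x0+.5)*f)-12,16),0,.4,(0,255,255))
    for y in range(y0-y0%10+10,y0+h,10):
        cv2.line(c,(0,int((y-y0+.5)*f)),(5,int((y-y0+.5)*f)),(0,255,255),1); cv2.putText(c,str(y),(8,int((y-y0+.5)*f)+4),0,.4,(0,255,255))
    return c
cv2.imwrite("pics/c1.png",crop(b,334,186,80,60,10))
cv2.imwrite("pics/c2.png",crop(a,158,188,80,60,10))
cv2.imwrite("pics/c3.png",np.hstack([crop(b,152,150,50,75,8),crop(a,368,200,50,75,8)]))
E
```

```text
(no output)
```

View pics/c1.png

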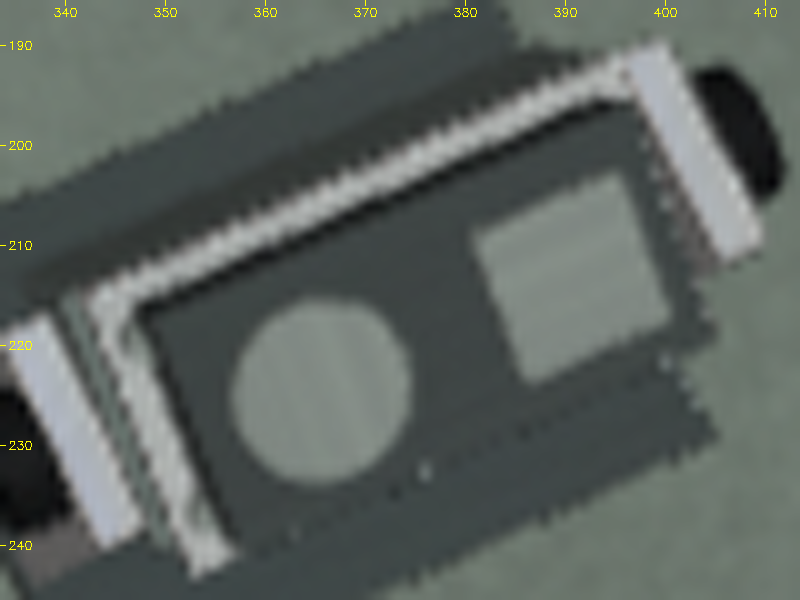

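View pics/c2.png

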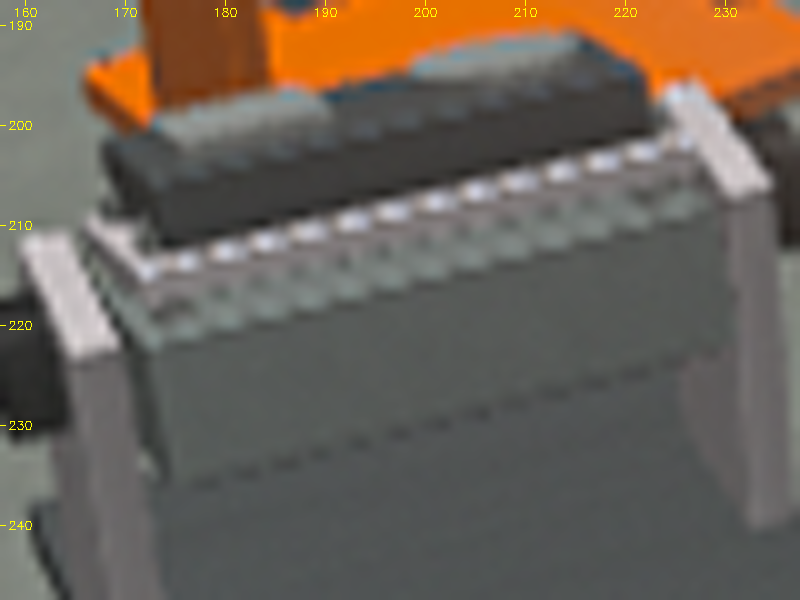

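View pics/c3.png

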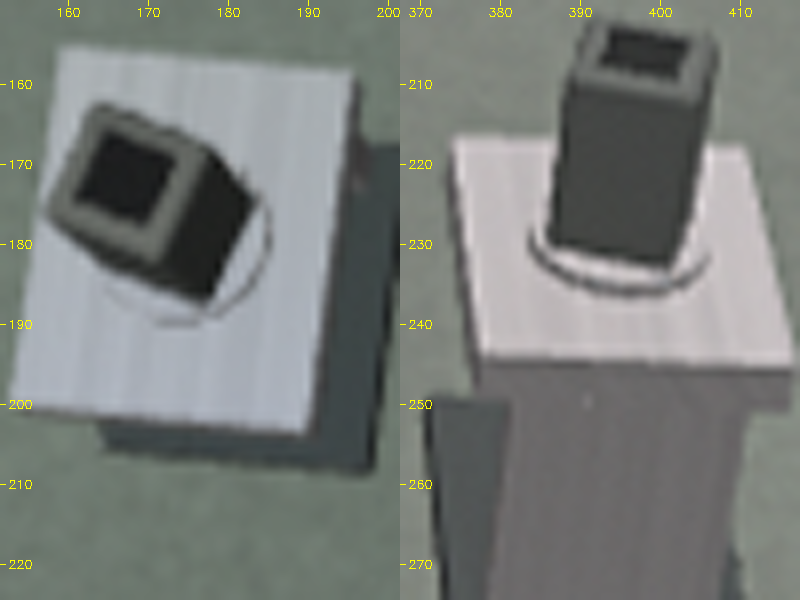

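```bash
cat > h.py <<'E'
import numpy as np
from scipy.optimize import least_squares
from scipy.spatial.transform import Rotation as R
class Cam:
    def __init__(s,vf,cx,cy,E): s.f=210/np.tan(np.radians(vf)/2);s.c=(cx,cy);s.E=np.array(E)
    def proj(s,P):
        q=(np.atleast_2d(P)-s.E[:3,3])@s.E[:3,:3]
        return np.c_[s.c[0]+s.f*q[:,0]/-q[:,2], s.c[1]+s.f*-q[:,1]/-q[:,2]]
S=Cam(45.15686810401157,286.31739657445945,213.0832355137899,[[0.0227,-0.5466,0.8371,1.4504],[0.9997,0.0125,-0.0189,-0.0221],[-0.0001,0.8373,0.5467,0.7087],[0,0,0,1]])
T=Cam(54.227647158201755,282.66653277245047,212.1391363319633,[[-0.0086,0.9863,-0.1648,0.3661],[-0.9998,-0.0056,0.019,0.0084],[0.0178,0.1649,0.9861,0.9632],[0,0,0,1]])
E
cat > fit.py <<'E'
from h import *
mm=lambda *a:np.array(a,float)/1000
tt=[((0,0,0),(322,391)),((17,-41,0),(470,238)),((17,-75,0),(622,172)),((-17,-75,0),(672,318)),((-17,-41,0),(530,385)),((28,27,-4),(148,310)),((-28,27,-4),(240,555)),((33,34,-22),(90,298)),((-33,34,-22),(197,577))]
ts=[((28,-85,-4),(160,186)),((28,27,-4),(650,92)),((-28,-85,-4),(103,142)),((0,0,0),(498,58)),((0,-58,0),(238,118)),((28,-85,-22),(165,246)),((28,27,-22),(652,128)),((33,-92,-22),(150,268)),((-33,-92,-22),(85,214))]
def pose(p): return R.from_euler('ZY',[p[3],-p[4]]).as_matrix(), p[:3]
def res(p):
    M,t=pose(p); o=[]
    for cam,l,x0,y0 in((T,tt,334,186),(S,ts,158,188)):
        P=mm(*[a for a,_ in l])@M.T+t; u=np.array([b for _,b in l])/10+[x0-.5,y0-.5]
        o.append(cam.proj(P)-u)
    return np.vstack(o).ravel()
s=least_squares(res,[.37,-.2,.13,.3,.35],loss='soft_l1',x_scale=.1)
print("tray",np.round(s.x,4),"sd",np.round(np.sqrt(np.diag(np.linalg.inv(s.jac.T@s.jac)))*.5,4)); print(np.round(res(s.x).reshape(-1,2),1).tolist())
print("normal",pose(s.x)[0][:,2])
# stand: hx,hy,yaw,plate offset ; probe px,py,yaw
def pl(p,f):
    c,s_=np.cos(p[2]),np.sin(p[2]); return [(p[0]+c*(a+p[3])-s_*b,p[1]+s_*(a+p[3])+c*b,.095) for a,b in f]
def gr(p,z,f):
    c,s_=np.cos(p[6]),np.sin(p[6]); return [(p[4]+c*a-s_*b,p[5]+s_*a+c*b,z) for a,b in f]
g=.017;G=[(g,g),(g,-g),(-g,-g),(-g,g)]
F=[(.05,.04),(.05,-.04),(-.05,-.04),(-.05,.04)]
def res2(p):
    P=T.proj(pl(p,F)+gr(p,.155,G)+gr(p,.1,[G[1],G[2]]))
    u=np.array([(60,45),(353,70),(305,433),(10,410),(100,103),(205,147),(157,258),(48,210),(256,203),(210,300)])/8+[151.5,149.5]
    Q=S.proj(pl(p,[F[2],F[3],F[0],F[1]])+gr(p,.155,[G[2],G[3],G[0],G[1]])+gr(p,.1,[G[1],G[0]]))
    v=np.array([(52,135),(345,147),(395,366),(80,357),(190,22),(317,40),(300,105),(170,85),(150,235),(272,270)])/8+[367.5,199.5]
    return np.r_[(P-u).ravel(),(Q-v).ravel()]
best=None
s=least_squares(lambda p:np.r_[res2(p),(p[3]*0)],[.45,.25,0,0,.45,.25,-.4],loss='soft_l1',x_scale=.1)
print("stand",np.round(s.x,4),s.cost);print(np.round(res2(s.x).reshape(-1,2),1).tolist())
E
python3 fit.py
```

```text
tray [ 0.4784 -0.1776  0.1301  0.4151  0.3494] sd [0.0004 0.0003 0.0006 0.0071 0.0174]
[[-0.3, -0.0], [-0.1, -0.2], [-0.6, -0.2], [-0.3, 0.0], [-0.7, -0.1], [-0.1, 0.8], [0.1, 0.6], [-0.8, -0.2], [-0.6, -0.0], [-1.4, -0.7], [-0.3, -2.8], [-0.6, -0.5], [-0.5, -0.3], [0.1, -0.6], [-0.2, 1.4], [0.9, 1.4], [-1.5, 0.4], [-0.7, 0.4]]
normal [-0.31329767 -0.13805909  0.93956599]
stand [ 0.3541  0.2476 -0.0943  0.2311  0.5849  0.2259 -0.3771] 9.69757455295018
[[-0.1, 0.6], [-0.2, 0.7], [0.2, 0.1], [-0.1, -0.3], [-1.3, -1.0], [1.0, -0.6], [0.2, 0.8], [-1.7, 0.8], [0.6, -0.6], [0.0, 1.6], [-0.3, 0.6], [-0.1, 0.5], [0.3, 0.5], [-0.2, -0.0], [0.1, -1.0], [0.7, -0.2], [0.1, 0.1], [-0.5, -0.5], [-0.9, 2.9], [0.2, 1.8]]
```

>>> {"fn": "drive_tool", "kwargs": {
  "commands": [
    [0,[-1,-0.5,0],0],
    [0,[-1,-0.5,0],0],
    [0,[-1,-0.5,0],0]
  ]
}}

```text
time: 1.1
ee_pos: [0.2545, 0.5239, 0.2563]
orientation: [[-0.962, 0.274, 0.001], [0.274, 0.962, -0.002], [-0.001, -0.001, -1.0]]
force: [-0.1, 0.7, 0.5]
gripper_width: 0.0855
grasp_force: 0.0
```

>>> {"fn": "drive_tool", "kwargs": {
  "commands": [
    [0,[-1,-0.5,0],0],
    [0,[-1,-0.5,0],0],
    [0,[-1,-0.5,0],0]
  ]
}}

```text
time: 1.4
ee_pos: [0.3376, 0.4491, 0.2565]
orientation: [[-0.962, 0.274, 0.001], [0.274, 0.962, -0.0], [-0.001, -0.0, -1.0]]
force: [-0.2, 0.1, 0.2]
gripper_width: 0.0853
grasp_force: 0.0
```

>>> {"fn": "drive_tool", "kwargs": {
  "commands": [
    [0,[-1,-0.5,0],0],
    [0,[-1,-0.5,0],0],
    [0,[-1,-0.5,0],0]
  ]
}}

```text
time: 1.7
ee_pos: [0.4205, 0.3743, 0.2566]
orientation: [[-0.962, 0.274, 0.002], [0.274, 0.962, 0.0], [-0.002, 0.001, -1.0]]
force: [-0.1, 0.7, -0.1]
gripper_width: 0.0852
grasp_force: 0.0
```

>>> {"fn": "drive_tool", "kwargs": {
  "commands": [
    [0,[-1,-0.5,0],0],
    [0,[-1,-0.5,0],0],
    [0,[-1,-0.5,0],0]
  ]
}}

```text
time: 2.0
ee_pos: [0.5034, 0.2992, 0.2566]
orientation: [[-0.962, 0.274, 0.003], [0.274, 0.962, 0.0], [-0.003, 0.001, -1.0]]
force: [-0.7, 0.7, -0.2]
gripper_width: 0.0855
grasp_force: 0.0
```

>>> {"fn": "drive_tool", "kwargs": {
  "commands": [
    [0,[-1,-0.5,0],0.033],
    [0,[-1,-0.5,0],0.033],
    [0,[-1,-0.5,0],0.033],
    [0,[-1,-0.5,0],0.033]
  ]
}}

```text
time: 2.4
ee_pos: [0.5835, 0.2256, 0.256]
orientation: [[-0.929, 0.371, -0.0], [0.371, 0.929, 0.001], [0.001, 0.001, -1.0]]
force: [-1.5, -0.3, 0.5]
gripper_width: 0.0853
grasp_force: 0.0
```

```bash
sed -i 's/(28,27,-4),(650,92)/(28,27,-4),(650,75)/' fit.py; python3 fit.py | grep -v '^\['; cat >> h.py <<'E'
def st():
    from cell import status
    s=status.get_state(); M=np.array(s["orientation"])
    print("t",s["time"],"pos",np.round(s["ee_pos"],4),"yaw",np.degrees(np.arctan2(M[1,1],M[0,1])).round(2),"F",np.round(s["force"],2),"w",round(s["gripper_width"],4),"gf",s["grasp_force"],"q",np.round(s["qpos"],1))
    return s,M
def goto(target,yaw=None):
    s,M=st(); d=M.T@(np.array(target)-s["ee_pos"]); print("shift/10cm",np.round(d*10,3))
E
python3 -c "
from h import *
goto([.5847,.2258,.137])"
```

```text
tray [ 0.4783 -0.1776  0.1302  0.4161  0.3525] sd [0.0004 0.0003 0.0006 0.007  0.017 ]
normal [-0.31580628 -0.13955913  0.93850394]
stand [ 0.3541  0.2476 -0.0943  0.2311  0.5849  0.2259 -0.3771] 9.69757455295018
t 2.4 pos [0.5835 0.2256 0.256 ] yaw 68.24 F [-1.45 -0.29  0.46] w 0.0853 gf 0.0 q [ 10.9  30.3  82.    0.1  67.7 -57.4]
shift/10cm [-0.011  0.006  1.19 ]
```

>>> {"fn": "drive_tool", "kwargs": {
  "commands": [
    [0,[-0.01,0,0.5],0],
    [0,[-0.01,0,0.8],0],
    [0,[-0.01,0,0.8],0]
  ]
}}

```text
time: 2.7
ee_pos: [0.5782, 0.2269, 0.1718]
orientation: [[-0.93, 0.367, -0.012], [0.367, 0.93, -0.001], [0.011, -0.006, -1.0]]
force: [0.5, -0.4, 0.1]
gripper_width: 0.0856
grasp_force: 0.0
```

>>> {"fn": "drive_tool", "kwargs": {
  "commands": [
    [0,[0,0,0.2],0],
    [0,[0,0,0.39],0],
    [0,[0,0,0.39],0],
    [1,[0,0,0.39],0],
    [1,[0,0,0.39],0],
    [1,[0,0,0.39],0],
    [1,[0,0,0.39],0],
    [1,[0,0,0.39],0],
    [1,[0,0,0.39],0],
    [1,[0,0,0.39],0],
    [1,[0,0,0.39],0]
  ]
}}

```text
time: 3.8
ee_pos: [0.5844, 0.2256, 0.1387]
orientation: [[-0.93, 0.369, 0.002], [0.369, 0.93, 0.001], [-0.002, 0.001, -1.0]]
force: [-0.8, 0.4, 6.1]
gripper_width: 0.0333
grasp_force: 60.4
```

```bash
python3 -c "
from h import *
st()"
```

```text
t 3.8 pos [0.5844 0.2256 0.1387] yaw 68.36 F [-0.84  0.37  6.06] w 0.0333 gf 60.43950319290161 q [ 10.9  38.6  87.5   0.   53.7 -57.5]
```

>>> {"fn": "drive_tool", "kwargs": {
  "commands": [
    [1,[0,0,-0.1],0],
    [1,[0,0,-0.25],0],
    [1,[0,0,-0.4],0],
    [1,[0,0,-0.55],0],
    [1,[0,0,-0.58],0],
    [1,[0,0,-0.58],0],
    [1,[0,0,-0.58],0],
    [1,[0,0,-0.58],0]
  ]
}}

```text
time: 4.6
ee_pos: [0.583, 0.2253, 0.1943]
orientation: [[-0.93, 0.369, -0.002], [0.369, 0.93, -0.0], [0.002, -0.001, -1.0]]
force: [-0.1, -0.5, -2.1]
gripper_width: 0.0333
grasp_force: 59.9
```

>>> {"fn": "drive_tool", "kwargs": {
  "commands": [
    [1,[-0.04,0,0],0],
    [1,[-0.08,0,0],0],
    [1,[-0.1,0,0],0],
    [1,[-0.12,0,0],0],
    [1,[-0.14,0,0],0],
    [1,[-0.16,0,0],0],
    [1,[-0.18,0,0],0],
    [1,[-0.2,0,0],0]
  ]
}}

```text
time: 5.4
ee_pos: [0.5989, 0.2192, 0.1949]
orientation: [[-0.929, 0.369, -0.008], [0.369, 0.929, 0.002], [0.008, -0.001, -1.0]]
force: [-6.7, 3.6, 2.0]
gripper_width: 0.0333
grasp_force: 60.3
```

```bash
python3 -c "
from h import *
st()"
```

```text
t 5.4 pos [0.5989 0.2192 0.1949] yaw 68.36 F [-6.65  3.59  1.99] w 0.0333 gf 60.25713622570038 q [ 10.   35.4  83.1   0.2  61.9 -58.5]
```

>>> {"fn": "drive_tool", "kwargs": {
  "commands": [
    [1,[-0.02,0,0],0],
    [1,[-0.04,0,0],0],
    [1,[-0.06,0,0],0],
    [1,[-0.08,0,0],0],
    [1,[-0.1,0,0],0],
    [1,[-0.12,0,0],0],
    [1,[-0.14,0,0],0],
    [1,[-0.16,0,0],0],
    [1,[-0.18,0,0],0],
    [1,[-0.2,0,0],0],
    [1,[-0.215,0,0],0],
    [1,[-0.23,0,0],0],
    [1,[-0.23,0,0],0],
    [1,[-0.23,0,0],0]
  ]
}}

```text
time: 6.8
ee_pos: [0.6193, 0.2109, 0.1934]
orientation: [[-0.929, 0.369, -0.011], [0.369, 0.929, 0.002], [0.011, -0.002, -1.0]]
force: [-7.2, 3.3, -1.7]
gripper_width: 0.0335
grasp_force: 59.8
```

```bash
python3 - <<'E'
from h import *
import cv2
from cell import vision
st()
a=vision.snapshot("scene")["color"][:,:,::-1];b=vision.snapshot("top")["color"][:,:,::-1]
cv2.imwrite("pics/d_s.png",a);cv2.imwrite("pics/d_t.png",b)
cv2.imwrite("pics/d.png",np.hstack([cv2.resize(i,None,fx=6,fy=6,interpolation=cv2.INTER_CUBIC) for i in (b[130:230,140:206],a[180:280,365:431])]))
E
```

```text
t 6.8 pos [0.6193 0.2109 0.1934] yaw 68.35 F [-7.16  3.32 -1.73] w 0.0335 gf 59.81515824794769 q [  9.   36.7  80.5   0.2  63.4 -59.5]
```

View pics/d.png

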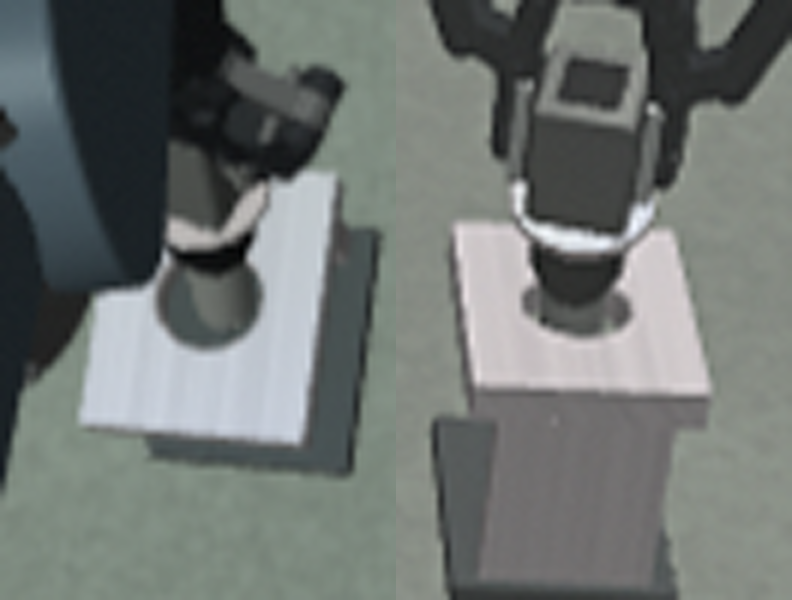

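>>> {"fn": "drive_tool", "kwargs": {
  "commands": [
    [1,[-0.02,0,0],0],
    [1,[-0.035,0,0],0],
    [1,[-0.05,0,0],0],
    [1,[-0.05,0,0],0],
    [1,[-0.05,0,0],0]
  ]
}}

```text
time: 7.4
ee_pos: [0.6237, 0.209, 0.1931]
orientation: [[-0.929, 0.369, -0.012], [0.369, 0.929, 0.002], [0.012, -0.003, -1.0]]
force: [-6.8, 3.2, -2.8]
gripper_width: 0.0335
grasp_force: 60.0
```

>>> {"fn": "drive_tool", "kwargs": {
  "commands": [
    [1,[0.05,0,-0.1],0],
    [1,[0.09,0,-0.2],0],
    [1,[0.09,0,-0.35],0],
    [1,[0.1,0,-0.5],0],
    [1,[0.1,0,-0.8],0],
    [1,[0.1,0,-0.95],0],
    [1,[0.1,0,-0.95],0],
    [1,[0.1,0,-0.95],0]
  ]
}}

```text
time: 8.2
ee_pos: [0.6192, 0.2113, 0.2912]
orientation: [[-0.93, 0.369, 0.002], [0.369, 0.93, 0.0], [-0.002, 0.001, -1.0]]
force: [-0.6, 0.2, -2.0]
gripper_width: 0.0336
grasp_force: 60.4
```

```bash
python3 -c "
from h import *
st()"
```

```text
t 8.2 pos [0.6192 0.2113 0.2912] yaw 68.37 F [-0.55  0.2  -2.01] w 0.0336 gf 60.43334484100342 q [  9.1  30.6  75.4  -0.   73.9 -59.3]
```

>>> {"fn": "drive_tool", "kwargs": {
  "commands": [
    [1,[0.015,-0.2,0],0],
    [1,[0.03,-0.5,0],0],
    [1,[0.045,-0.8,0],0],
    [1,[0.047,-0.9,0],0]
  ]
}}

```text
time: 8.6
ee_pos: [0.5794, 0.1274, 0.2888]
orientation: [[-0.929, 0.37, -0.004], [0.37, 0.929, -0.001], [0.004, -0.003, -1.0]]
force: [-0.2, 0.7, -2.2]
gripper_width: 0.0329
grasp_force: 60.5
```

>>> {"fn": "drive_tool", "kwargs": {
  "commands": [
    [1,[0.015,-0.3,0],0],
    [1,[0.03,-0.6,0],0],
    [1,[0.047,-0.9,0],0]
  ]
}}

```text
time: 8.9
ee_pos: [0.5434, 0.047, 0.2895]
orientation: [[-0.93, 0.368, -0.001], [0.368, 0.93, 0.0], [0.001, -0.0, -1.0]]
force: [0.3, 0.2, -2.1]
gripper_width: 0.0335
grasp_force: 60.4
```

>>> {"fn": "drive_tool", "kwargs": {
  "commands": [
    [1,[0.015,-0.3,0],0],
    [1,[0.03,-0.6,0],0],
    [1,[0.047,-0.9,0],0]
  ]
}}

```text
time: 9.2
ee_pos: [0.5059, -0.035, 0.2897]
orientation: [[-0.93, 0.368, -0.001], [0.368, 0.93, 0.001], [0.001, 0.0, -1.0]]
force: [2.0, 0.4, -1.8]
gripper_width: 0.0333
grasp_force: 60.4
```

>>> {"fn": "drive_tool", "kwargs": {
  "commands": [
    [1,[0.015,-0.3,0],0],
    [1,[0.03,-0.6,0],0],
    [1,[0.047,-0.9,0],0]
  ]
}}

```text
time: 9.5
ee_pos: [0.4684, -0.117, 0.2898]
orientation: [[-0.93, 0.368, -0.0], [0.368, 0.93, 0.001], [0.001, 0.0, -1.0]]
force: [-0.0, -0.8, -2.6]
gripper_width: 0.0337
grasp_force: 60.4
```

>>> {"fn": "drive_tool", "kwargs": {
  "commands": [
    [1,[0.01,-0.2,0],0.747],
    [1,[0.03,-0.4,0],0.747],
    [1,[0.047,-0.6,0],0.747],
    [1,[0.047,-0.8,0],0.747],
    [1,[0.047,-0.9,0],0.747],
    [1,[0.047,-0.9,0],0.747],
    [1,[0.047,-0.9,0],0.747],
    [1,[0.047,-0.9,0],0.747],
    [1,[0.047,-0.9,0],0.747],
    [1,[0.047,-0.9,0],0.747],
    [1,[0.047,-0.9,0],0.747],
    [1,[0.047,-0.9,0],0.747],
    [1,[0.047,-0.9,0],0.747],
    [1,[0.047,-0.9,0],0.747],
    [1,[0.047,-0.9,0],0.747],
    [1,[0.047,-0.9,0],0.747],
    [1,[0.047,-0.9,0],0.747],
    [1,[0.047,-0.9,0],0.747],
    [1,[0.047,-0.9,0],0.747]
  ]
}}

```text
time: 11.4
ee_pos: [0.4313, -0.1981, 0.2901]
orientation: [[0.914, 0.407, -0.0], [0.407, -0.914, 0.0], [-0.0, -0.0, -1.0]]
force: [0.3, -0.1, -2.3]
gripper_width: 0.0332
grasp_force: 60.5
```

```bash
python3 - <<'E'
from h import *
import cv2
from cell import vision
n=np.array([-.3158,-.1396,.9385]);L=np.array([.4783,-.1776,.1302])
goto(L+n*(.1177+.025)+[0,0,.006])
a=vision.snapshot("scene")["color"][:,:,::-1];b=vision.snapshot("top")["color"][:,:,::-1]
cv2.imwrite("pics/e_s.png",a);cv2.imwrite("pics/e_t.png",b)
cv2.imwrite("pics/e.png",np.hstack([cv2.resize(i,None,fx=6,fy=6,interpolation=cv2.INTER_CUBIC) for i in (b[160:260,340:406],a[145:245,170:236])]))
E
```

```text
t 11.4 pos [ 0.4313 -0.1981  0.2901] yaw -66.0 F [ 0.27 -0.07 -2.28] w 0.0332 gf 60.49673080444336 q [-38.2  16.  100.6   0.   63.4  27.8]
shift/10cm [0.02  0.003 0.2  ]
```

View pics/e.png

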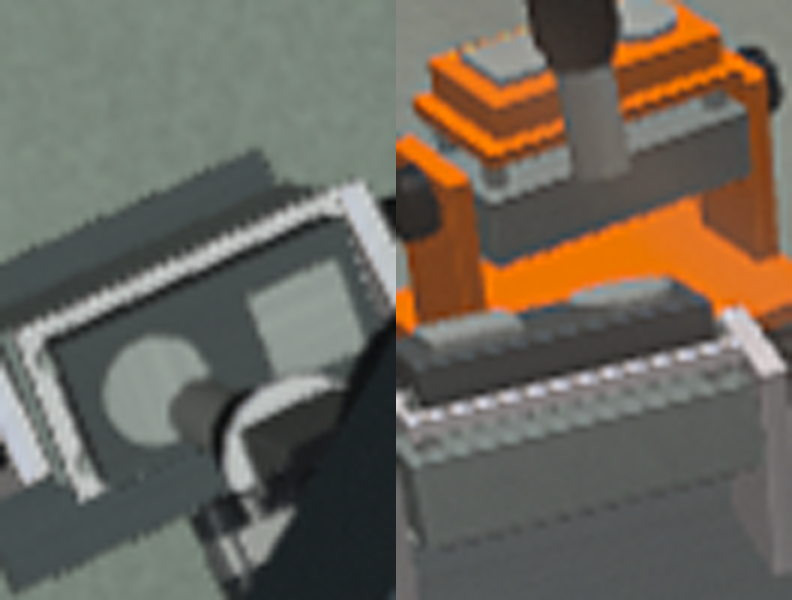

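```bash
cat > ov.py <<'E'
from h import *
import cv2
def circ(r,z,N=72):
    t=np.linspace(0,2*np.pi,N); return np.c_[r*np.cos(t),r*np.sin(t),np.full(N,z)]
def over(img,cam,x0,y0,w,h,f,curves):
    c=cv2.resize(img[y0:y0+h,x0:x0+w],None,fx=f,fy=f,interpolation=cv2.INTER_CUBIC)
    for P,col in curves:
        u=(cam.proj(P)-[x0-.5,y0-.5])*f
        cv2.polylines(c,[np.round(u).astype(int)],False,col,1)
    return c
def probe_curves(tcp,ax,off=.1177):
    # ax: unit axis foot->grip
    ax=np.array(ax); g=np.array(tcp)-[0,0,.006]; foot=g-ax*off
    yy=np.cross(ax,[1,0,0]);yy/=np.linalg.norm(yy);M=np.c_[np.cross(yy,ax),yy,ax]
    return foot,[(circ(r,z)@M.T+foot,(0,255,0)) for r,z in((.011,0),(.011,.04),(.024,.08),(.024,.085))]
def tray_curves(p):
    M=R.from_euler('ZY',[p[3],-p[4]]).as_matrix()
    sq=np.array([(17,-41,0),(17,-75,0),(-17,-75,0),(-17,-41,0),(17,-41,0)])/1e3
    bar=np.array([(28,27,-4),(28,-85,-4),(-28,-85,-4),(-28,27,-4),(28,27,-4)])/1e3
    bb=np.array([(28,27,-22),(28,-85,-22)])/1e3
    return [(q@M.T+p[:3],(0,0,255)) for q in(circ(.019,0),sq,bar,bb)]
E
python3 - <<'E'
from ov import *
b=cv2.imread("pics/e_t.png");a=cv2.imread("pics/e_s.png")
yaw=np.radians(-66.0+90)
tc=tray_curves(np.array([.4783,-.1776,.1302,.4161,.3525]))
th=.352; foot,pc=probe_curves([.4313,-.1981,.2901],[-np.sin(th)*np.cos(yaw),-np.sin(th)*np.sin(yaw),np.cos(th)])
print(foot)
cv2.imwrite("pics/f.png",np.hstack([over(b,T,340,180,50,75,8,tc+pc),over(a,S,165,150,65,75,8,tc+pc)])[:,:800])
E
```

```text
[ 0.46837178 -0.18159458  0.17361677]
```

View pics/f.png

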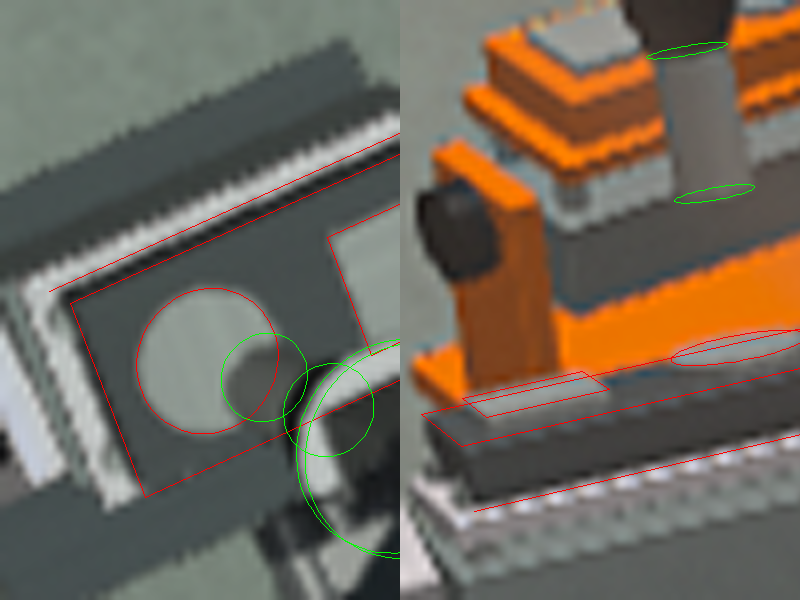

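```bash
python3 - <<'E'
from ov import *
a=cv2.imread("pics/scene0.png").astype(np.float32)
def P(p,q): return S.proj(R.from_euler('ZY',[p[3],-p[4]]).apply(np.array(q)/1e3)+p[:3])
p=np.array([.4783,-.1776,.1302,.4161,.3525])
for name,ys in(("sq",np.linspace(-72,-45,25)),("gap",np.linspace(-38,-23,15)),("round",np.linspace(-5,5,11))):
    base=P(p,[(0,y,0) for y in ys])
    print(name)
    offs=np.arange(-8,16,.5)
    pr=[]
    for o in offs:
        m=cv2.remap(a,base[:,0].astype(np.float32)[None],(base[:,1]+o).astype(np.float32)[None],cv2.INTER_LINEAR)[0]
        pr.append(m.mean(0))
    for o,v in zip(offs,pr): print(o,np.round(v).astype(int).tolist(),end=' ')
    print()
for th in(.28,.32,.3525,.39,.43):
    q=p.copy();q[4]=th
    pts=[(-28,0,-4),(-17,0,0),(0,0,0),(17,0,0),(17,0,-4),(28,0,-4),(28,0,-22),(33,0,-22)]
    base=P(p,[(0,0,0)])[0]; d=P(q,[(x,-29,z) for x,_,z in pts]); e=P(q,[(0,-29-1,0),(0,-29+1,0)]); sl=(e[1]-e[0])[1]/(e[1]-e[0])[0]; b0=P(p,[(0,-29,0)])[0]
    print(th,np.round(d[:,1]-b0[1]-sl*(d[:,0]-b0[0]),2))
E
```

```text
sq
-8.0 [26, 76, 148] -7.5 [22, 77, 152] -7.0 [22, 77, 151] -6.5 [22, 77, 150] -6.0 [22, 77, 150] -5.5 [22, 77, 149] -5.0 [23, 77, 149] -4.5 [22, 76, 149] -4.0 [21, 75, 148] -3.5 [19, 73, 147] -3.0 [18, 71, 146] -2.5 [28, 76, 146] -2.0 [57, 90, 145] -1.5 [91, 110, 146] -1.0 [120, 130, 143] -0.5 [140, 144, 141] 0.0 [147, 149, 144] 0.5 [144, 147, 143] 1.0 [137, 140, 138] 1.5 [127, 130, 129] 2.0 [113, 117, 116] 2.5 [101, 105, 104] 3.0 [94, 97, 97] 3.5 [90, 92, 92] 4.0 [87, 88, 86] 4.5 [83, 83, 80] 5.0 [79, 79, 76] 5.5 [73, 73, 71] 6.0 [64, 65, 64] 6.5 [59, 61, 61] 7.0 [59, 61, 62] 7.5 [60, 62, 62] 8.0 [60, 62, 62] 8.5 [61, 62, 63] 9.0 [61, 62, 62] 9.5 [61, 62, 62] 10.0 [60, 61, 61] 10.5 [58, 59, 59] 11.0 [55, 56, 56] 11.5 [54, 56, 56] 12.0 [68, 69, 71] 12.5 [104, 103, 106] 13.0 [141, 138, 141] 13.5 [162, 158, 161] 14.0 [167, 163, 166] 14.5 [149, 146, 149] 15.0 [127, 126, 131] 15.5 [123, 123, 128] 
gap
-8.0 [8, 112, 232] -7.5 [1, 114, 238] -7.0 [0, 113, 235] -6.5 [0, 113, 233] -6.0 [0, 112, 231] -5.5 [0, 112, 231] -5.0 [0, 112, 231] -4.5 [0, 112, 231] -4.0 [0, 113, 231] -3.5 [0, 113, 231
[... 1184 characters left out ...]
.5 [80, 79, 79] 5.0 [76, 74, 74] 5.5 [68, 68, 69] 6.0 [61, 62, 65] 6.5 [59, 60, 63] 7.0 [60, 61, 64] 7.5 [60, 62, 64] 8.0 [60, 62, 64] 8.5 [60, 61, 63] 9.0 [59, 61, 63] 9.5 [58, 60, 62] 10.0 [57, 58, 60] 10.5 [54, 56, 58] 11.0 [51, 54, 56] 11.5 [59, 61, 63] 12.0 [90, 90, 94] 12.5 [132, 129, 132] 13.0 [160, 155, 158] 13.5 [172, 166, 170] 14.0 [159, 154, 158] 14.5 [131, 129, 135] 15.0 [120, 120, 127] 15.5 [122, 122, 128] 
0.28 [-1.59 -2.05  0.    2.11  3.92  5.33 13.51 14.18]
0.32 [-1.08 -1.75  0.    1.8   3.63  4.83 13.11 13.69]
0.3525 [-0.66 -1.5   0.    1.54  3.39  4.43 12.77 13.28]
0.39 [-0.18 -1.21  0.    1.25  3.11  3.95 12.36 12.78]
0.43 [ 0.33 -0.9   0.    0.93  2.8   3.43 11.9  12.23]
```

>>> {"fn": "drive_tool", "kwargs": {
  "commands": [
    [1,[-0.15,0,0],0],
    [1,[-0.3,0,0],0],
    [1,[-0.3,0,0.1],0],
    [1,[-0.3,0,0.3],0],
    [1,[-0.3,0,0.5],0],
    [1,[-0.3,0,0.65],0],
    [1,[-0.3,0,0.69],0],
    [1,[-0.3,0,0.69],0],
    [1,[-0.3,0,0.69],0]
  ]
}}

```text
time: 12.4
ee_pos: [0.4042, -0.2107, 0.2217]
orientation: [[0.914, 0.405, 0.001], [0.405, -0.914, -0.001], [0.001, 0.001, -1.0]]
force: [0.3, -0.0, -1.5]
gripper_width: 0.0331
grasp_force: 60.5
```

>>> {"fn": "drive_tool", "kwargs": {
  "commands": [
    [1,[0.02,0,0],0],
    [1,[0.04,0,0],0],
    [1,[0.04,0,0],0]
  ]
}}

```text
time: 12.7
ee_pos: [0.408, -0.2089, 0.2218]
orientation: [[0.914, 0.406, 0.001], [0.406, -0.914, -0.001], [0.001, 0.001, -1.0]]
force: [-0.3, 0.0, -0.9]
gripper_width: 0.0335
grasp_force: 60.5
```

>>> {"fn": "drive_tool", "kwargs": {
  "commands": [
    [1,[0.02,0,0],0],
    [1,[0.02,0,0],0]
  ]
}}

```text
time: 12.9
ee_pos: [0.4096, -0.2079, 0.2215]
orientation: [[0.914, 0.406, 0.0], [0.406, -0.914, -0.0], [0.0, 0.0, -1.0]]
force: [0.7, -0.8, -2.3]
gripper_width: 0.0334
grasp_force: 60.5
```

>>> {"fn": "drive_tool", "kwargs": {
  "commands": [
    [1,[0.02,0,0],0],
    [1,[0.02,0,0],0]
  ]
}}

```text
time: 13.1
ee_pos: [0.4114, -0.2071, 0.2213]
orientation: [[0.914, 0.405, 0.0], [0.405, -0.914, -0.0], [0.0, 0.0, -1.0]]
force: [0.2, -0.1, -2.4]
gripper_width: 0.0332
grasp_force: 60.5
```

>>> {"fn": "drive_tool", "kwargs": {
  "commands": [
    [1,[0.02,0,0],0],
    [1,[0.02,0,0],0]
  ]
}}

```text
time: 13.3
ee_pos: [0.4132, -0.2063, 0.2213]
orientation: [[0.914, 0.405, 0.0], [0.405, -0.914, -0.0], [0.0, 0.0, -1.0]]
force: [0.4, -0.3, -2.1]
gripper_width: 0.0338
grasp_force: 60.5
```

>>> {"fn": "drive_tool", "kwargs": {
  "commands": [
    [1,[0.015,0,0],0],
    [1,[0.015,0,0],0]
  ]
}}

```text
time: 13.5
ee_pos: [0.4139, -0.2058, 0.2212]
orientation: [[0.914, 0.406, -0.001], [0.406, -0.914, -0.0], [-0.001, -0.0, -1.0]]
force: [-1.4, -0.8, -1.3]
gripper_width: 0.0332
grasp_force: 60.6
```

>>> {"fn": "drive_tool", "kwargs": {
  "commands": [
    [1,[0.015,0,0],0],
    [1,[0.015,0,0],0]
  ]
}}

```text
time: 13.7
ee_pos: [0.4148, -0.2053, 0.2211]
orientation: [[0.914, 0.406, -0.003], [0.406, -0.914, -0.0], [-0.003, -0.001, -1.0]]
force: [-4.3, -2.3, -2.1]
gripper_width: 0.0334
grasp_force: 60.5
```

>>> {"fn": "drive_tool", "kwargs": {
  "commands": [
    [1,[0.015,0,0],0],
    [1,[0.015,0,0],0]
  ]
}}

```text
time: 13.9
ee_pos: [0.4157, -0.2047, 0.2211]
orientation: [[0.914, 0.407, -0.004], [0.407, -0.914, -0.0], [-0.004, -0.001, -1.0]]
force: [-4.4, -4.1, -1.1]
gripper_width: 0.0335
grasp_force: 60.5
```

```bash
python3 - <<'E'
from ov import *
from cell import vision
s,M=st(); print(s["torque"])
b=vision.snapshot("top")["color"][:,:,::-1];a=vision.snapshot("scene")["color"][:,:,::-1]
cv2.imwrite("pics/g_t.png",b);cv2.imwrite("pics/g_s.png",a)
yaw=np.radians(24.0); tcp=np.array(s["ee_pos"])
tc=tray_curves(np.array([.4783,-.1776,.1297,.4161,.316]))
th=.352; foot,pc=probe_curves(tcp,[-np.sin(th)*np.cos(yaw),-np.sin(th)*np.sin(yaw),np.cos(th)])
cv2.imwrite("pics/g.png",np.hstack([over(b,T,340,180,50,75,8,tc+pc),over(a,S,170,150,50,75,8,tc+pc)])[:,:800])
E
```

```text
t 13.9 pos [ 0.4157 -0.2047  0.2211] yaw -66.01 F [-4.37 -4.07 -1.06] w 0.0335 gf 60.50262808799744 q [-40.   21.  106.7  -0.2  52.4  26.2]
[-0.86768853  1.41807796  0.02599023]
```

View pics/g.png

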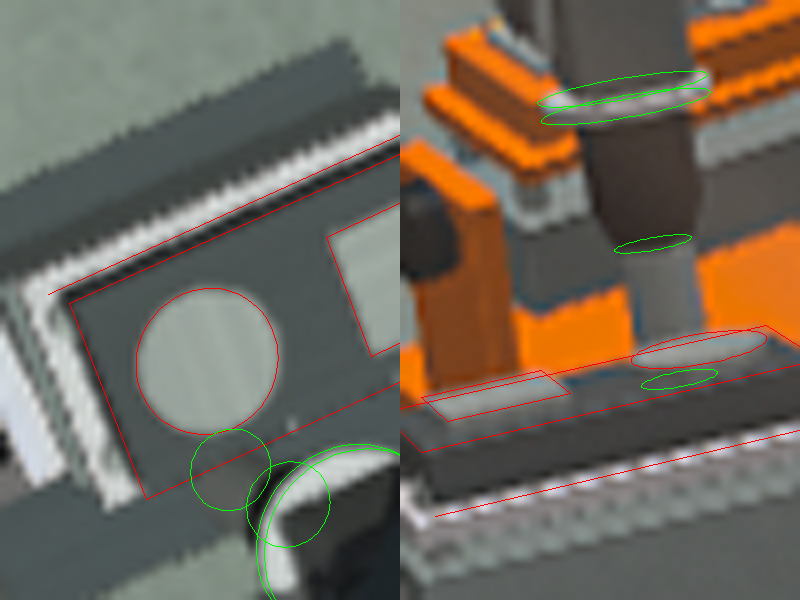

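>>> {"fn": "drive_tool", "kwargs": {
  "commands": [
    [1,[-0.05,0,0],0],
    [1,[-0.1,0,0],0],
    [1,[-0.1,0,-0.2],0],
    [1,[-0.1,0,-0.4],0],
    [1,[-0.05,0,-0.45],0],
    [1,[0.1,0,-0.45],0],
    [1,[0.22,0,-0.45],0],
    [1,[0.24,0,-0.45],0],
    [1,[0.24,0,-0.45],0],
    [1,[0.24,0,-0.45],0]
  ]
}}

```text
time: 15.0
ee_pos: [0.4388, -0.1943, 0.2656]
orientation: [[0.914, 0.406, -0.002], [0.406, -0.914, 0.001], [-0.001, -0.002, -1.0]]
force: [0.2, 0.3, -2.9]
gripper_width: 0.0333
grasp_force: 60.7
```

```bash
python3 - <<'E'
from h import *
h=np.array([np.cos(np.radians(24)),np.sin(np.radians(24)),0]); L=np.array([.4783,-.1776,.1297])
foot=L+.01*(-.3108*h+[0,0,.9505]); goto(foot-.0376*h+[0,0,.1176])
E
```

```text
t 15.0 pos [ 0.4388 -0.1943  0.2656] yaw -66.05 F [ 0.21  0.31 -2.94] w 0.0333 gf 60.654137134552 q [-37.3  18.4 101.7  -0.   60.1  28.8]
shift/10cm [0.022 0.008 0.087]
```

>>> {"fn": "drive_tool", "kwargs": {
  "commands": [
    [1,[0.022,0.008,0.05],0],
    [1,[0.022,0.008,0.087],0],
    [1,[0.022,0.008,0.087],0],
    [1,[0.037,0.008,0.134],0],
    [1,[0.047,0.008,0.163],0],
    [1,[0.047,0.008,0.163],0]
  ]
}}

```text
time: 15.6
ee_pos: [0.4435, -0.1934, 0.2495]
orientation: [[0.914, 0.405, -0.001], [0.405, -0.914, 0.001], [-0.001, -0.001, -1.0]]
force: [0.0, -0.5, -1.6]
gripper_width: 0.0336
grasp_force: 60.7
```

>>> {"fn": "drive_tool", "kwargs": {
  "commands": [
    [1,[0.003,0,0.01],0],
    [1,[0.006,0,0.019],0],
    [1,[0.006,0,0.019],0]
  ]
}}

```text
time: 15.9
ee_pos: [0.4443, -0.1934, 0.2481]
orientation: [[0.914, 0.405, 0.0], [0.405, -0.914, -0.0], [0.0, 0.0, -1.0]]
force: [-0.8, -0.3, -2.0]
gripper_width: 0.0334
grasp_force: 60.7
```

>>> {"fn": "drive_tool", "kwargs": {
  "commands": [
    [1,[0.003,0,0.01],0],
    [1,[0.006,0,0.019],0],
    [1,[0.006,0,0.019],0]
  ]
}}

```text
time: 16.2
ee_pos: [0.4448, -0.1932, 0.2465]
orientation: [[0.914, 0.405, 0.0], [0.405, -0.914, -0.0], [0.0, 0.0, -1.0]]
force: [-2.4, -0.1, 3.2]
gripper_width: 0.033
grasp_force: 61.2
```

>>> {"fn": "drive_tool", "kwargs": {
  "commands": [
    [1,[0.003,0,0.01],0],
    [1,[0.006,0,0.019],0],
    [1,[0.006,0,0.019],0]
  ]
}}

```text
time: 16.5
ee_pos: [0.4454, -0.1929, 0.2443]
orientation: [[0.914, 0.405, 0.0], [0.405, -0.914, -0.0], [0.0, 0.0, -1.0]]
force: [-0.7, 0.7, 3.0]
gripper_width: 0.0337
grasp_force: 61.2
```

```bash
cat >>h.py <<'E'
def press():
    s,M=st(); h=np.array([np.cos(np.radians(24)),np.sin(np.radians(24)),0]); n=-.3108*h+[0,0,.9505]
    print("Fn",(np.array(s["force"])-[.2,.1,-2.3])@n,"Fh",(np.array(s["force"])-[.2,.1,-2.3])@h,"tau tool",M.T@s["torque"])
    g=np.array(s["ee_pos"])+.0376*h-[0,0,.1176]-[.4783,-.1776,.1297]; t=.9505*h+[0,0,.3108]
    print("foot rel mm: n",g@n*1e3,"x",g@t*1e3,"y",g@np.cross(n,t)*1e3)
E
python3 -c "
from h import *
press()"
```

```text
t 16.5 pos [ 0.4454 -0.1929  0.2443] yaw -66.09 F [-0.69  0.75  3.01] w 0.0337 gf 61.19774580001831 q [-36.6  20.5 102.5   0.   57.   29.5]
Fn 5.214892904034354 Fh -0.5502353861496256 tau tool [ 0.19908792 -0.09475888 -0.04547448]
foot rel mm: n -3.2790248212026762 x 0.3577381403282746 y -0.5741006917128649
```

>>> {"fn": "drive_tool", "kwargs": {
  "commands": [
    [1,[0.003,0,0.01],0],
    [1,[0.006,0,0.019],0],
    [1,[0.006,0,0.019],0]
  ]
}}

```text
time: 16.8
ee_pos: [0.446, -0.1926, 0.2423]
orientation: [[0.914, 0.405, 0.0], [0.405, -0.914, 0.0], [0.0, 0.0, -1.0]]
force: [-0.8, -0.1, 2.3]
gripper_width: 0.0335
grasp_force: 61.2
```

>>> {"fn": "drive_tool", "kwargs": {
  "commands": [
    [1,[0.003,0,0.01],0],
    [1,[0.006,0,0.019],0],
    [1,[0.006,0,0.019],0]
  ]
}}

```text
time: 17.1
ee_pos: [0.4465, -0.1925, 0.2411]
orientation: [[0.914, 0.406, 0.0], [0.406, -0.914, -0.0], [-0.0, 0.0, -1.0]]
force: [-2.7, 0.7, 7.6]
gripper_width: 0.0332
grasp_force: 61.9
```

>>> {"fn": "drive_tool", "kwargs": {
  "commands": [
    [1,[0.003,0,0.01],0],
    [1,[0.006,0,0.019],0],
    [1,[0.006,0,0.019],0]
  ]
}}

```text
time: 17.4
ee_pos: [0.4466, -0.1925, 0.241]
orientation: [[0.914, 0.406, -0.0], [0.406, -0.914, -0.002], [-0.001, 0.001, -1.0]]
force: [-7.3, 0.6, 20.5]
gripper_width: 0.0337
grasp_force: 63.5
```

```bash
python3 -c "
from h import *
press()"
```

```text
t 17.4 pos [ 0.4466 -0.1925  0.241 ] yaw -66.04 F [-7.26  0.57 20.49] w 0.0337 gf 63.46981644630432 q [-3.650e+01  2.090e+01  1.026e+02 -1.000e-01  5.650e+01  2.960e+01]
Fn 23.72351471039173 Fh -6.622645847912822 tau tool [ 0.98704527 -0.71457893 -0.10389291]
foot rel mm: n -6.809277435409463 x 0.42380758542695735 y -0.7360465676985716
```

>>> {"fn": "drive_tool", "kwargs": {
  "commands": [
    [1,[-0.002,0,-0.007],0],
    [1,[-0.002,0,-0.007],0],
    [1,[-0.002,0,-0.007],0]
  ]
}}

```text
time: 17.7
ee_pos: [0.4465, -0.1925, 0.241]
orientation: [[0.914, 0.406, -0.0], [0.406, -0.914, -0.001], [-0.001, 0.001, -1.0]]
force: [-5.5, -0.4, 15.0]
gripper_width: 0.0333
grasp_force: 62.4
```

```bash
python3 - <<'E'
from ov import *
from h import press
from cell import vision
press(); s,M=st()
b=vision.snapshot("top")["color"][:,:,::-1];a=vision.snapshot("scene")["color"][:,:,::-1]
yaw=np.radians(24.0); tcp=np.array(s["ee_pos"])
d=6*.001*np.array([-.284,-.1264,.9505])
tc=tray_curves(np.r_[np.array([.4783,-.1776,.1297])-d,.4161,.316])
th=.325; foot,pc=probe_curves(tcp,[-np.sin(th)*np.cos(yaw),-np.sin(th)*np.sin(yaw),np.cos(th)])
cv2.imwrite("pics/i.png",np.hstack([over(b,T,345,180,50,75,8,tc+pc),over(a,S,175,150,50,75,8,tc+pc)])[:,:800])
E
```

```text
t 17.7 pos [ 0.4465 -0.1925  0.241 ] yaw -66.05 F [-5.5  -0.37 15.03] w 0.0333 gf 62.440431118011475 q [-3.650e+01  2.080e+01  1.026e+02 -1.000e-01  5.650e+01  2.960e+01]
Fn 18.14538499249352 Fh -5.396040420755505 tau tool [ 0.75032952 -0.46925888 -0.14098994]
foot rel mm: n -6.777914183167173 x 0.39619783988106577 y -0.6500013906941011
t 17.7 pos [ 0.4465 -0.1925  0.241 ] yaw -66.05 F [-5.5  -0.37 15.03] w 0.0333 gf 62.440431118011475 q [-3.650e+01  2.080e+01  1.026e+02 -1.000e-01  5.650e+01  2.960e+01]
```

View pics/i.png

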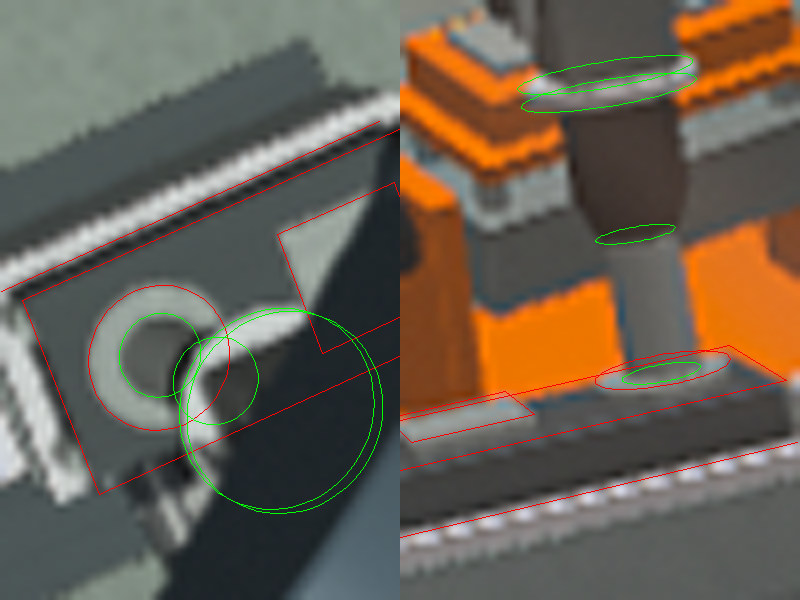

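>>> {"fn": "drive_tool", "kwargs": {
  "commands": [
    [1,[0,0,0],0],
    [1,[0,0,0],0],
    [1,[0,0,0],0],
    [1,[0,0,0],0],
    [1,[0,0,0],0],
    [1,[0,0,0],0],
    [1,[0,0,0],0],
    [1,[0,0,0],0],
    [1,[0,0,0],0],
    [1,[0,0,0],0],
    [1,[0,0,0],0],
    [1,[0,0,0],0],
    [1,[0,0,0],0],
    [1,[0,0,0],0],
    [1,[0,0,0],0],
    [1,[0,0,0],0],
    [1,[0,0,0],0],
    [1,[0,0,0],0],
    [1,[0,0,0],0],
    [1,[0,0,0],0]
  ]
}}

```text
time: 19.8
ee_pos: [0.4465, -0.1925, 0.241]
orientation: [[0.914, 0.406, -0.0], [0.406, -0.914, -0.001], [-0.001, 0.001, -1.0]]
force: [-5.3, 0.1, 16.0]
gripper_width: 0.0334
grasp_force: 62.4
```

```bash
python3 -c "
from h import *
press()"
```

```text
t 19.8 pos [ 0.4465 -0.1925  0.241 ] yaw -66.05 F [-5.26  0.09 15.99] w 0.0334 gf 62.445327043533325 q [-3.650e+01  2.080e+01  1.026e+02 -1.000e-01  5.650e+01  2.960e+01]
Fn 18.93634121290419 Fh -4.988867178701827 tau tool [ 0.73484978 -0.48305519 -0.07735997]
foot rel mm: n -6.773602523761403 x 0.3749971704824634 y -0.6699350014765192
```

>>> {"fn": "drive_tool", "kwargs": {
  "commands": [
    [1,[-0.02,0,-0.05],0],
    [1,[-0.06,0,-0.19],0],
    [1,[-0.1,0,-0.35],0],
    [1,[-0.15,0,-0.54],0],
    [1,[-0.15,0,-0.54],0],
    [1,[-0.15,0,-0.54],0]
  ]
}}

```text
time: 20.4
ee_pos: [0.433, -0.1981, 0.2927]
orientation: [[0.914, 0.405, -0.0], [0.405, -0.914, 0.0], [0.0, -0.0, -1.0]]
force: [1.1, 0.5, -2.3]
gripper_width: 0.0333
grasp_force: 60.7
```

>>> {"fn": "drive_tool", "kwargs": {
  "commands": [
    [1,[0.2,-0.2,0],-0.747],
    [1,[0.4,-0.4,0],-0.747],
    [1,[0.67,-0.59,0],-0.747],
    [1,[0.67,-0.59,0],-0.747],
    [1,[0.67,-0.59,0],-0.747],
    [1,[0.67,-0.59,0],-0.747],
    [1,[0.67,-0.59,0],-0.747],
    [1,[0.67,-0.59,0],-0.747],
    [1,[0.67,-0.59,0],-0.747],
    [1,[0.67,-0.59,0],-0.747],
    [1,[0.67,-0.59,0],-0.747],
    [1,[0.67,-0.59,0],-0.747],
    [1,[0.67,-0.59,0],-0.747],
    [1,[0.67,-0.59,0],-0.747],
    [1,[0.67,-0.59,0],-0.747],
    [1,[0.67,-0.59,0],-0.747],
    [1,[0.67,-0.59,0],-0.747],
    [1,[0.67,-0.59,0],-0.747]
  ]
}}

```text
time: 22.2
ee_pos: [0.4701, -0.1169, 0.2922]
orientation: [[-0.929, 0.37, -0.002], [0.37, 0.929, 0.001], [0.002, 0.0, -1.0]]
force: [1.3, -0.0, -2.4]
gripper_width: 0.0333
grasp_force: 60.6
```

```bash
python3 -c "
from h import *
goto([.6195,.2119,.2912])"
```

```text
t 22.2 pos [ 0.4701 -0.1169  0.2922] yaw 68.26 F [ 1.29 -0.01 -2.41] w 0.0333 gf 60.568381547927856 q [-27.2  16.7  99.1   0.   64.3 -95.5]
shift/10cm [-0.17   3.607  0.011]
```

>>> {"fn": "drive_tool", "kwargs": {
  "commands": [
    [1,[-0.015,0.3,0],0],
    [1,[-0.03,0.6,0],0],
    [1,[-0.043,0.9,0],0]
  ]
}}

```text
time: 22.5
ee_pos: [0.5078, -0.0343, 0.2928]
orientation: [[-0.929, 0.371, -0.001], [0.371, 0.929, 0.0], [0.001, 0.0, -1.0]]
force: [-0.3, -0.2, -1.6]
gripper_width: 0.0335
grasp_force: 60.7
```

>>> {"fn": "drive_tool", "kwargs": {
  "commands": [
    [1,[-0.015,0.3,0],0],
    [1,[-0.03,0.6,0],0],
    [1,[-0.043,0.9,0],0]
  ]
}}

```text
time: 22.8
ee_pos: [0.545, 0.0482, 0.2927]
orientation: [[-0.929, 0.37, -0.001], [0.37, 0.929, 0.0], [0.001, -0.0, -1.0]]
force: [0.3, -0.2, -1.3]
gripper_width: 0.0332
grasp_force: 60.7
```

>>> {"fn": "drive_tool", "kwargs": {
  "commands": [
    [1,[-0.015,0.3,0],0],
    [1,[-0.03,0.6,0],0],
    [1,[-0.043,0.9,0],0]
  ]
}}

```text
time: 23.1
ee_pos: [0.5821, 0.1303, 0.2925]
orientation: [[-0.929, 0.37, -0.001], [0.37, 0.929, -0.0], [0.001, -0.0, -1.0]]
force: [0.1, -1.1, -1.4]
gripper_width: 0.0337
grasp_force: 60.7
```

>>> {"fn": "drive_tool", "kwargs": {
  "commands": [
    [1,[-0.015,0.3,0],0],
    [1,[-0.03,0.6,0],0],
    [1,[-0.043,0.8,0],0],
    [1,[-0.043,0.9,0],0],
    [1,[-0.043,0.9,0],0],
    [1,[-0.043,0.9,0],0]
  ]
}}

```text
time: 23.7
ee_pos: [0.6185, 0.2104, 0.2927]
orientation: [[-0.929, 0.369, -0.002], [0.369, 0.929, -0.001], [0.001, -0.001, -1.0]]
force: [0.8, -0.2, -1.1]
gripper_width: 0.0334
grasp_force: 60.6
```

```bash
python3 -c "
from h import *
goto([.6195,.2119,.1907])"
```

```text
t 23.7 pos [0.6185 0.2104 0.2927] yaw 68.34 F [ 0.78 -0.18 -1.05] w 0.0334 gf 60.60885429382324 q [  9.   30.5  75.3  -0.   74.3 -59.3]
shift/10cm [-0.005  0.019  1.02 ]
```

>>> {"fn": "drive_tool", "kwargs": {
  "commands": [
    [1,[0.03,0.019,0.2],0],
    [1,[0.03,0.019,0.5],0],
    [1,[0.03,0.019,0.7],0],
    [1,[0.03,0.019,0.8],0],
    [1,[0.03,0.019,0.85],0],
    [1,[0.03,0.019,0.9],0],
    [1,[0.03,0.019,0.95],0],
    [1,[0.03,0.019,1],0],
    [1,[0.03,0.019,1],0],
    [1,[0.03,0.019,1],0]
  ]
}}

```text
time: 24.7
ee_pos: [0.6171, 0.2141, 0.1935]
orientation: [[-0.93, 0.368, 0.0], [0.368, 0.93, 0.0], [-0.0, 0.0, -1.0]]
force: [0.0, 0.5, -1.3]
gripper_width: 0.0334
grasp_force: 60.7
```

```bash
python3 -c "
from h import *
goto([.5845,.2258,.1907])"
```

```text
t 24.7 pos [0.6171 0.2141 0.1935] yaw 68.38 F [ 0.02  0.46 -1.29] w 0.0334 gf 60.65257430076599 q [  9.3  36.4  81.1  -0.   62.4 -59. ]
shift/10cm [ 0.346 -0.011  0.028]
```

>>> {"fn": "drive_tool", "kwargs": {
  "commands": [
    [1,[0.03,0,0.03],0],
    [1,[0.06,0,0.03],0],
    [1,[0.09,0,0.03],0],
    [1,[0.12,0,0.03],0],
    [1,[0.15,0,0.03],0],
    [1,[0.18,0,0.03],0],
    [1,[0.21,0,0.03],0],
    [1,[0.24,0,0.03],0],
    [1,[0.27,0,0.03],0],
    [1,[0.3,0,0.03],0],
    [1,[0.33,0,0.03],0],
    [1,[0.36,0,0.03],0],
    [1,[0.39,0,0.03],0],
    [1,[0.42,0,0.03],0],
    [1,[0.44,0,0.03],0],
    [1,[0.46,0,0.03],0],
    [1,[0.46,0,0.03],0]
  ]
}}

```text
time: 26.4
ee_pos: [0.5787, 0.2302, 0.193]
orientation: [[-0.93, 0.368, 0.012], [0.368, 0.93, -0.001], [-0.012, 0.003, -1.0]]
force: [5.4, -4.0, 2.8]
gripper_width: 0.0334
grasp_force: 61.2
```

```bash
python3 -c "
from h import *
goto([.5845,.2258,.1907])"
```

```text
t 26.4 pos [0.5787 0.2302 0.193 ] yaw 68.42 F [ 5.35 -4.    2.81] w 0.0334 gf 61.16313815116882 q [ 11.5  34.1  86.3  -0.2  59.  -56.8]
shift/10cm [-0.069 -0.019  0.024]
```

>>> {"fn": "drive_tool", "kwargs": {
  "commands": [
    [1,[0.02,0,0],0],
    [1,[0.04,0,0],0],
    [1,[0.04,0,0],0],
    [1,[0.04,0,0],0]
  ]
}}

```text
time: 26.8
ee_pos: [0.5753, 0.2316, 0.1931]
orientation: [[-0.93, 0.368, 0.013], [0.368, 0.93, -0.001], [-0.012, 0.004, -1.0]]
force: [5.5, -3.9, 1.9]
gripper_width: 0.0332
grasp_force: 61.2
```

>>> {"fn": "drive_tool", "kwargs": {
  "commands": [
    [1,[-0.06,0,0],0],
    [1,[-0.12,0,0],0],
    [1,[-0.15,0,0],0],
    [1,[-0.15,0,0],0],
    [1,[-0.15,0,0],0]
  ]
}}

```text
time: 27.3
ee_pos: [0.5838, 0.227, 0.1898]
orientation: [[-0.93, 0.369, -0.002], [0.369, 0.93, -0.0], [0.002, -0.001, -1.0]]
force: [0.9, 0.2, -1.7]
gripper_width: 0.0334
grasp_force: 60.7
```

```bash
python3 -c "
from h import *
goto([.5845,.2258,.1387])"
```

```text
t 27.3 pos [0.5838 0.227  0.1898] yaw 68.37 F [ 0.88  0.18 -1.66] w 0.0334 gf 60.73330521583557 q [ 11.   34.8  85.4   0.   59.9 -57.4]
shift/10cm [-0.012 -0.008  0.511]
```

>>> {"fn": "drive_tool", "kwargs": {
  "commands": [
    [1,[-0.01,-0.008,0.1],0],
    [1,[-0.01,-0.008,0.2],0],
    [1,[-0.01,-0.008,0.3],0],
    [1,[-0.01,-0.008,0.35],0],
    [1,[-0.01,-0.008,0.4],0],
    [1,[-0.01,-0.008,0.44],0],
    [1,[-0.01,-0.008,0.46],0],
    [1,[-0.01,-0.008,0.46],0]
  ]
}}

```text
time: 28.1
ee_pos: [0.585, 0.2258, 0.1441]
orientation: [[-0.93, 0.369, -0.0], [0.369, 0.93, -0.0], [0.0, -0.0, -1.0]]
force: [0.2, -0.0, -3.0]
gripper_width: 0.0333
grasp_force: 60.7
```

>>> {"fn": "drive_tool", "kwargs": {
  "commands": [
    [1,[0,0,0.02],0],
    [1,[0,0,0.04],0],
    [1,[0,0,0.04],0]
  ]
}}

```text
time: 28.4
ee_pos: [0.585, 0.2257, 0.1402]
orientation: [[-0.93, 0.369, -0.0], [0.369, 0.93, -0.0], [0.0, -0.0, -1.0]]
force: [0.5, -0.1, -1.4]
gripper_width: 0.0335
grasp_force: 60.7
```

```bash
python3 -c "
from h import *
goto([.5845,.2258,.1387])"
```

```text
t 28.4 pos [0.585  0.2257 0.1402] yaw 68.37 F [ 0.46 -0.13 -1.36] w 0.0335 gf 60.726306438446045 q [ 10.9  38.6  87.3  -0.   54.1 -57.5]
shift/10cm [ 0.005 -0.001  0.015]
```

>>> {"fn": "drive_tool", "kwargs": {
  "commands": [
    [1,[0,0,0.015],0],
    [1,[0,0,0.025],0],
    [1,[0,0,0.025],0],
    [0,[0,0,0.025],0],
    [0,[0,0,0.025],0],
    [0,[0,0,0.025],0],
    [0,[0,0,0.025],0],
    [0,[0,0,0.025],0],
    [0,[0,0,0.025],0],
    [0,[0,0,0.025],0],
    [0,[0,0,0.025],0]
  ]
}}

```text
time: 29.5
ee_pos: [0.5851, 0.2258, 0.1378]
orientation: [[-0.93, 0.369, -0.0], [0.369, 0.93, 0.0], [0.0, 0.0, -1.0]]
force: [-0.1, -0.2, -0.1]
gripper_width: 0.0853
grasp_force: 0.0
```

>>> {"fn": "drive_tool", "kwargs": {
  "commands": [
    [0,[0,0,-0.1],0],
    [0,[0,0,-0.3],0],
    [0,[0,0,-0.6],0],
    [0,[0,0,-1],0],
    [0,[0,0,-1],0],
    [0,[0,0,-1],0]
  ]
}}

```text
time: 30.1
ee_pos: [0.5857, 0.2259, 0.2397]
orientation: [[-0.93, 0.369, 0.003], [0.369, 0.93, 0.001], [-0.003, 0.002, -1.0]]
force: [-1.4, -0.2, -0.7]
gripper_width: 0.0853
grasp_force: 0.0
```

>>> {"fn": "drive_tool", "kwargs": {
  "commands": [
    [0,[1,1,-0.5],0],
    [0,[1,1,-0.5],0],
    [0,[1,1,-0.5],0],
    [0,[1,1,-0.5],0],
    [0,[1,1,-0.5],0],
    [0,[1,1,-0.5],0]
  ]
}}

```text
time: 30.7
ee_pos: [0.5286, 0.3544, 0.2862]
orientation: [[-0.929, 0.369, -0.003], [0.369, 0.929, -0.002], [0.002, -0.003, -1.0]]
force: [-0.1, -0.6, -0.6]
gripper_width: 0.0854
grasp_force: 0.0
```

>>> {"fn": "drive_tool", "kwargs": {
  "commands": [
    [0,[1,1,0],0],
    [0,[1,1,0],0],
    [0,[1,1,0],0],
    [0,[1,1,0],0],
    [0,[1,1,0],0],
    [0,[1,1,0],0]
  ]
}}

```text
time: 31.3
ee_pos: [0.4739, 0.4834, 0.2868]
orientation: [[-0.929, 0.371, -0.001], [0.371, 0.929, -0.002], [0.0, -0.002, -1.0]]
force: [-0.7, -0.6, -0.2]
gripper_width: 0.0853
grasp_force: 0.0
```

```bash
python3 - <<'E'
from ov import *
from cell import vision
st()
b=vision.snapshot("top")["color"][:,:,::-1];a=vision.snapshot("scene")["color"][:,:,::-1]
H=np.array([.5847,.2258,.015]);c,s=np.cos(-.377),np.sin(-.377)
G=np.array([(c*x-s*y,s*x+c*y,.14) for x,y in((.017,.017),(.017,-.017),(-.017,-.017),(-.017,.017),(.017,.017))])+H
cv=[(G,(0,255,0)),(circ(.024,.085)+H,(0,255,0))]
cv2.imwrite("pics/j.png",np.hstack([over(b,T,152,150,50,75,8,cv),over(a,S,368,200,50,75,8,cv)]))
b0=cv2.imread("pics/top0.png"); print(np.abs(b.astype(int)-b0)[100:280,255:310].mean())
E
```

```text
t 31.3 pos [0.4739 0.4834 0.2868] yaw 68.24 F [-0.72 -0.56 -0.18] w 0.0853 gf 0.0 q [ 36.2  32.8  71.9  -0.   75.4 -32.1]
0.49043771043771045
```

View pics/j.png

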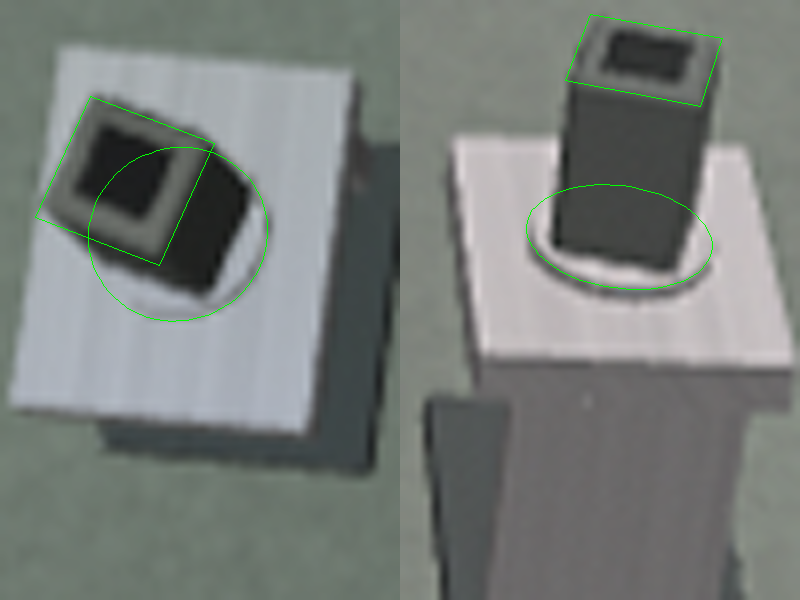

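The last picture shows the probe hanging upright with its collar flat on the plate, matching its original pose: grip top at top (165,172) and scene (399,207). The bystanders' region looks the same as at the start, so I'm handing the job in.

```bash
python3 -c "
from cell import r
print(r.sign_off())"
```

```text
the job is handed in; nothing more can be done
None
```

I pressed the round land on its stop at about 18 N for 2 s, with the foot square to the face as far as I could measure. The probe is back upright on its collar in the stand and released, the bystanders show no sign of having moved, and the job is handed in at about 31 s; the sign-off returned no verdict.

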